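Unlock and open the blue property box at the checkpoint

TASK

Open the blue property box for the officer: first draw its lock bar back by the yellow knob until it is well clear of the hatch, which it keeps locked, then slide the hatch fully open by its black handle and let go. Leave the lock of the grey box beside it alone.

Things in the scene. Friction and masses are not known exactly. Their poses are not given: they have to be found in the camera images.
- blue_box: Blue steel property box fixed to the table, 180 mm along its x, 250 along its y, flat top 90 mm above the table. Origin: centre of its underside, z up, turned about z by up to 0.4 rad. An aluminium hatch plate (90 x 115, 8 mm thick) on the -y half of its top slides 100 mm to the box's +y. A steel lock bar across the hatch's way, at its +y edge, blocks it; it draws out to the box's -x.
- blue_knob (a point): Upright yellow knob on the blue box's lock bar: 22 mm diameter, 40 tall, top at z = 142 mm; bar (45 x 24) top at z = 102. The point is on its axis, 12 mm below its top; in the box's frame y = 15, z = 130 and x = -25 mm (bar fully in; starts up to 12 mm out) to -75 (fully drawn); hatch is free from x = -55. Moves at about 2 N, stays where left. Axes as the box.
- blue_handle (a point): Black fin handle standing on the blue box's hatch: 60 mm along the box's x, 16 thick along its y, 45 tall, top at z = 143 mm. The point is at its middle, 13 mm below its top; in the box's frame x = 25, z = 130 and y = -60 mm (hatch shut) to +40 (fully open). Slides at about 3 N once the lock bar is drawn, stays where left. Axes as the box.
- grey_knob (a point): The same yellow knob on the lock bar of the grey box, a bystander built exactly like the blue one and standing beside it, on either side. Its axes are those of the grey box.

How it is judged (in metres and radians):
On the way:
1. the blue box's lock bar is drawn clear of the hatch (knob beyond x = -53 mm in the box's frame) while the hatch is still shut (within 15 mm) (x of blue_knob in the frame of blue_box below -0.053 m and y of blue_handle in the frame of blue_box below -0.045 m), for 0.1 s.
At the end, for the whole second after the job is handed in: The blue box's hatch is slid open to within 16 mm of its full 100 mm travel, its lock bar is still drawn clear (knob beyond x = -50 mm in the box's frame), and the grey box's lock knob is within 12 mm of where it began (x of blue_knob in the frame of blue_box below -0.05 m and y of blue_handle in the frame of blue_box above 0.024 m and distance of grey_knob from where it was at the start of the episode below 0.012 m); the robot touches nothing.
It fails at once if the grey box's lock knob is moved by more than 12 mm (distance of grey_knob from where it was at the start of the episode above 0.012 m).
It also fails if it takes over 45 s, if anything falls off the work surface, if the arm or the gripper's body presses on something with over 40 N, if the wrist force passes 120 N, or if a joint passes its speed limit or range.

ROBOT

A 6-joint arm with a two-finger parallel gripper is mounted at the origin on the work surface. World frame = base frame: x ahead of the robot, y to its left, z up, the work surface at z = 0. Lengths are in mm, angles in rad, forces in N, time in s.
With the tool pointing down it reaches from about 300 to 775 mm from the base axis. Payload 14.6 kg.
Tool frame: the origin (TCP) lies between the finger pads; the fingertips stand 22 mm ahead of it and the grasp point (between the pads) lies 3 mm ahead of it (manip.tcp_to_tips is the distance from the TCP to the fingertips, in mm); y points along the fingers, z is the direction in which the jaws open and shut, and the axes are right-handed (so a half turn about y gives the same grasp; the last joint's range is limited). The gripper opens to 94 mm and grips with 3 to 60 N. Pads are 16 mm wide; open, the fingers measure 119 mm over their backs; the gripper's body (75 mm by 177 mm) begins 78 mm behind the grasp point.
Start: joints at [1.236, 0.3, 1.521, -0, 1.321, -0.067], TCP at [145.533, 530.386, 227.446] pointing down, gripper open.
Joint ranges: [-3.03, 3.03], [-0.79, 2.21], [0.23, 2.52], [-1.04, 4.18], [0, 3.07], [-2.55, 2.55]. Speed limits (rad/s): [2.22, 2.22, 2.57, 3.14, 3.14, 3.14].

INTERFACE

Orientations are given as [roll, pitch, yaw] about the fixed x, y, z axes, in that order (R = Rz(yaw) Ry(pitch) Rx(roll)).
In Python, from cell import manip gives the robot as it stands.
- The arm moves only by the shell command python3 -m jog 'ROWS' [OPENING] [FORCE]. ROWS is JSON, one flat list of numbers, 6 for each row, row after row: the shift along the tool's x, y, z in mm, then the turn, a rotation vector about the tool's x, y, z in degrees. A call has 1 to 10 rows; each row is the pose to reach, as a shift and turn from the pose commanded when the call began, along the tool's axes at that moment; what a row does not reach only later rows make up. A row lasts 1/12 s, in which the tool goes at most 41.7 mm and 7.16 degrees, less where a joint would pass 70% of its speed; a pose out of reach is approached as far as the arm can. A call with a gripper value outside its range is refused whole. OPENING is the finger opening in mm, from 0 to 94, set as the call begins (- or left out, the last holds). The fingers move at their own pace and stop on an object; FORCE is the grip in N (left out, the last holds). Time passes only in rows, so rows that repeat a pose let the fingers close. It gives the time, the measured TCP pose, the force and the opening at its end, in the units of the state.
- manip.read_state(): the state, without advancing time (a new reading comes with each control period).
- manip.camera(name): name is "scene" or "top"; returns a dict with "img" (400x640x3 uint8, red, green, blue), "intrinsics" (3x3 intrinsics, pixels), "k1" (the pictures are not rectified: a ray, as slopes to the right and down, at radius r is drawn at 1 + k1 r^2 times it, then the intrinsics apply), "origin" and "orientation" of the camera in the world. Camera axes: x right, y down, z forward; pixel columns grow to the right and rows downward; lengths in mm; the calibration is good to about 2 mm. A picture is of the moment at which its call begins. There is no depth.
- manip.sign_off(): hands the job in, once; it reports no verdict.
Trained networks look in a picture, given as the dict that the camera call returned (one of the last four; its "shot" number tells which), for a name from the list of things; names that differ only in an ending like _2 or _b are one class to them, and where a whole thing is asked for, a point or a joint stands for the part that bears it (a point fixed in the world has none). Each returns a list of dicts, best first, with "score" (0 to 1); they miss things now and then, are a little off and sometimes report something else, mostly with a low value. They report only what shows in the picture. A call takes as long as a camera call.
- manip.masks_of(thing, picture): "pixels" (400x640 bool, what is visible of it) and "xy" ([column, row] in pixels, amid what is visible of it).
- manip.tip_of(thing, picture): "xy" ([column, row] in pixels: a listed point, or the origin of a listed thing).
The state is a dict: "clock": time; "joints": joint angles; "qd": joint speeds; "effort": joint torques, N m; "eef_pos": TCP position; "eef_rot": TCP orientation; "wrist_force": force on the tool from outside, world axes, zero at the start; "moment": the same for the moment, N m; "finger_gap": finger opening in mm.
Only numpy, scipy, OpenCV 4.12 (cv2) and the standard library are available. Lean on these libraries where they do the work, as an engineer would, in place of code of your own. Each camera call takes 0.05 s, during which the arm holds its last target.

## Working session

There is one attempt and no reset: what is moved stays moved. The work goes in short steps, Python scripts to look and compute and a shell command to move; the robot and the scene stay as the last step left them, time stands still between calls to the robot, and variables do not carry over. Pictures are saved under pics/ and viewed, and the job is handed in when it is done.

```bash
mkdir -p pics; ls; python3 - <<'E'
from cell import manip
import cv2
s=manip.read_state();print({k:s[k] for k in('clock','eef_pos','eef_rot','finger_gap')})
for n in('scene','top'):
    p=manip.camera(n);cv2.imwrite(f'pics/{n}0.png',p['img'][:,:,::-1])
    print(n,p['intrinsics'],p['k1'],p['origin'],p['orientation'])
    for t in('blue_box','blue_knob','blue_handle','grey_knob'):
        print(t,[(round(d['score'],2),d['xy']) for d in manip.tip_of(t,p)],[(round(d['score'],2),d['xy'],int(d['pixels'].sum())) for d in manip.masks_of(t,p)])
E
```

```text
pics
{'clock': 0.0, 'eef_pos': array([145.47273849, 530.17206528, 226.86774063]), 'eef_rot': array([-1.57197636e+00,  8.49216406e-05, -2.67822623e-01]), 'finger_gap': 94.05428646125941}
scene [[433.33305534   0.         320.60053309]
 [  0.         433.33305534 199.92587049]
 [  0.           0.           1.        ]] -0.06813895081134354 [1182.23240702  -56.14494424  690.56896744] [-2.34141626  0.00564929  1.50544523]
blue_box [(0.55, [218.2, 244.0])] [(0.85, [210.3, 233.7], 12988)]
blue_knob [(0.67, [215.3, 187.2])] [(0.74, [216.4, 197.8], 370)]
blue_handle [(0.93, [176.7, 214.2])] [(0.6, [180.0, 225.7], 2367)]
grey_knob [(0.55, [435.6, 174.4])] [(0.73, [435.2, 182.8], 358)]
top [[388.17007114   0.         319.17030467]
 [  0.         388.17007114 203.60407395]
 [  0.           0.           1.        ]] -0.06123506045343889 [479.90718614 -28.36149935 857.81671895] [-3.0443377   0.01998638 -1.54344017]
blue_box [] [(0.72, [425.0, 188.2], 11492)]
blue_knob [(0.95, [432.7, 206.6])] [(0.74, [427.0, 202.9], 339)]
blue_handle [] [(0.74, [454.8, 171.0], 2662)]
grey_knob [(0.75, [201.3, 206.8])] [(0.63, [207.2, 199.6], 379)]
```

View pics/scene0.png

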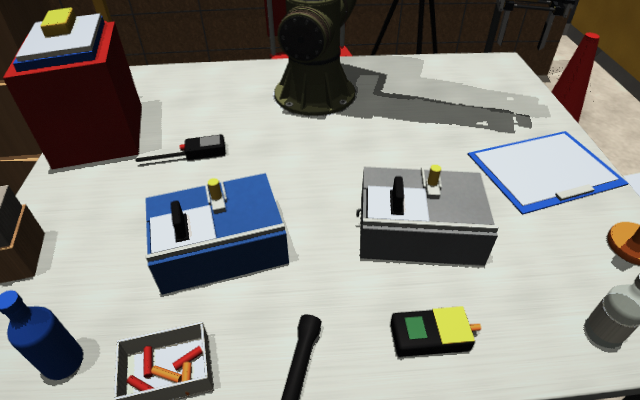

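View pics/top0.png

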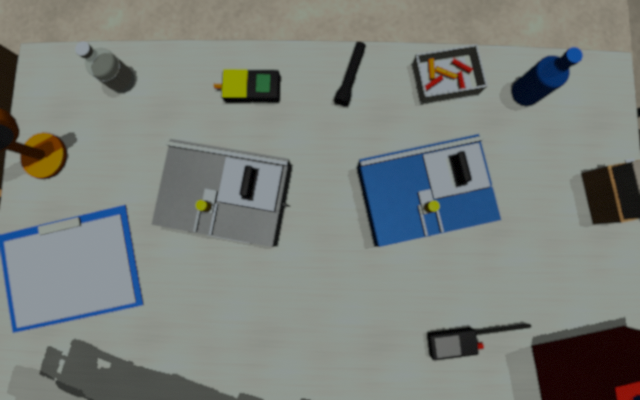

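The scene picture shows the blue box with its knob at (215,187) and handle at (177,214). The grey box is to its right, with its knob at (435,174). In the top picture the blue knob is at (433,206) and the handle near (460,168). I'll zoom in to get the corners.

```bash
python3 - <<'E'
import cv2
a=cv2.imread('pics/top0.png')[125:260,345:515];cv2.imwrite('pics/topz.png',cv2.resize(a,None,fx=4.4,fy=4.4,interpolation=cv2.INTER_CUBIC))
a=cv2.imread('pics/scene0.png')[160:300,135:300];cv2.imwrite('pics/scz.png',cv2.resize(a,None,fx=4.2,fy=4.2,interpolation=cv2.INTER_CUBIC))
E
```

```text
(no output)
```

View pics/topz.png

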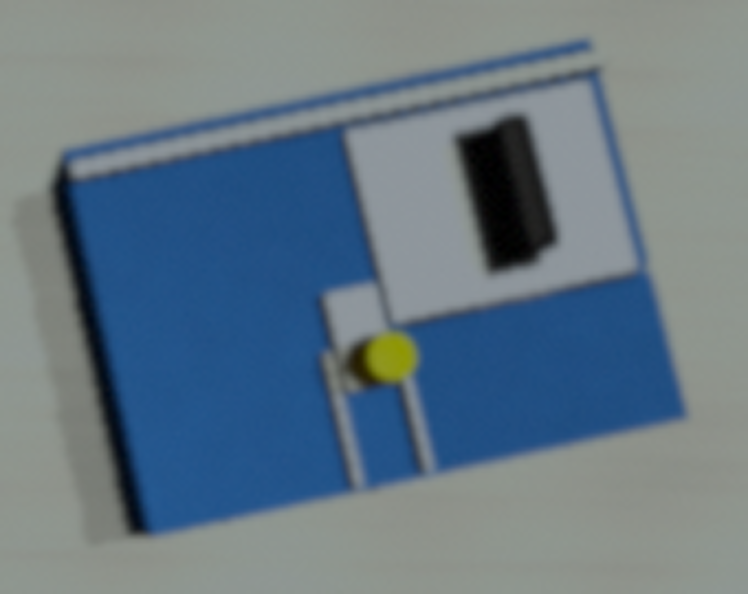

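View pics/scz.png

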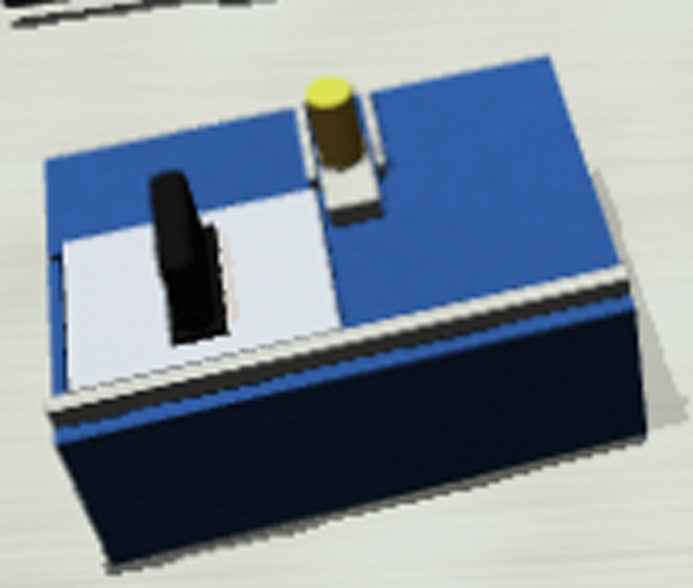

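```bash
cat > h.py <<'E'
import numpy as np, cv2
from cell import manip
from scipy.optimize import least_squares
from scipy.spatial.transform import Rotation as Ro
CAM={'scene':(433.333,320.60,199.926,-0.068139,[1182.232,-56.145,690.569],[-2.34141626,0.00564929,1.50544523]),
'top':(388.170,319.170,203.604,-0.061235,[479.907,-28.361,857.817],[-3.0443377,0.01998638,-1.54344017])}
def proj(c,P):
    f,cx,cy,k,o,r=CAM[c]
    p=Ro.from_euler('xyz',r).inv().apply(np.atleast_2d(P)-np.array(o)); s=p[:,:2]/p[:,2:]
    s=s*(1+k*(s**2).sum(1,keepdims=True)); return s*f+[cx,cy]
def b2w(q,P): return Ro.from_euler('z',q[2]).apply(np.atleast_2d(P))+[q[0],q[1],0]
E
cat > fit.py <<'E'
from h import *
obs=[('top',(-90,125,90),(378.6,246.1)),('top',(-90,-125,90),(500.9,219.5)),('top',(90,125,90),(359.8,160.2)),('top',(90,-125,90),(479.1,134.8)),
('scene',(-90,-125,90),(145.7,198.1)),('scene',(-90,125,90),(265.7,173.6)),('scene',(90,125,90),(285,232.6)),('scene',(90,-125,90),(148.6,264.8)),
('scene',('k',15,142),(213.3,181.9)),('top',('k',15,142),(433.9,206.1)),('top',('k',15,130),(432.7,206.6)),('scene',('k',15,130),(215.3,187.2)),('scene',(25,-60,130),(176.7,214.2))]
def res(q):
    out=[]
    for c,P,uv in obs:
        P=[q[3] if v=='k' else v for v in P]; out.append((proj(c,b2w(q,P))-uv)[0])
    return np.array(out).ravel()
for sel in ('both','top','scene'):
    m=np.repeat([sel in('both',o[0]) for o in obs],2)
    r=least_squares(lambda q:res(q)[m],[450,-220,.2,-25],x_scale=[100,100,.1,10],loss='soft_l1')
    print(sel,r.x.round(3));
    if sel=='both':print(res(r.x).reshape(-1,2).round(1)); q=r.x
print('knob',b2w(q,[q[3],15,130]),'knob end',b2w(q,[-75,15,130]),'handle',b2w(q,[25,-60,130]))
E
python3 fit.py
```

```text
both [ 5.88618e+02 -2.31102e+02  2.35000e-01 -3.48000e+01]
[[ 0.2  0.8]
 [ 0.2  0.8]
 [-0.8 -1.5]
 [-0.2 -1.1]
 [-0.1 -1.3]
 [-0.  -1.3]
 [ 1.   0.1]
 [-1.1 -0.2]
 [-0.3 -1. ]
 [ 0.  -0.6]
 [-0.5 -0.5]
 [-1.2 -1.7]
 [ 0.2  1. ]]
top [ 5.88317e+02 -2.31371e+02  2.34000e-01 -3.56450e+01]
scene [ 5.8895e+02 -2.3075e+02  2.3700e-01 -3.0869e+01]
knob [[ 551.27912411 -224.63215869  130.        ]] knob end [[ 512.18754343 -234.00781867  130.        ]] handle [[ 626.92166326 -283.61710959  130.        ]]
```

```bash
cat > d.py <<'E'
import sys
from h import *
# d.py x y z yaw : shift along tool axes + turn from current measured pose
s=manip.read_state(); R=Ro.from_euler('xyz',s['eef_rot'])
t=np.array([float(v) for v in sys.argv[1:4]]); yaw=float(sys.argv[4])
print('clock',s['clock'],'pos',s['eef_pos'].round(1),'shift',R.inv().apply(t-s['eef_pos']).round(1),
'turn',np.degrees((R.inv()*Ro.from_euler('xyz',[-np.pi/2,0,yaw])).as_rotvec()).round(2),'gap',round(s['finger_gap'],1),'F',np.round(s['wrist_force'],1))
E
python3 d.py 551.3 -224.6 215 0.235
```

```text
clock 0.9 pos [145.5 530.4 227.5] shift [ 591.1   12.5 -620.7] turn [ -0.   -28.81   0.  ] gap 94.1 F [-0.5  0.3 -0.1]
```

```bash
python3 -m jog '[28,0,-29,0,-3,0, 56,0,-58,0,-6,0, 84,0,-87,0,-9,0, 112,0,-116,0,-12,0, 140,0,-145,0,-15,0, 168,0,-174,0,-18,0, 196,0,-203,0,-21,0, 224,0,-232,0,-24,0, 252,0,-261,0,-27,0, 280,0,-290,0,-28.8,0]' 60; python3 d.py 551.3 -224.6 215 0.235
```

```text
clock: 1.73
eef_pos: [339.2, 174.8, 227.8]
eef_rot: [-1.571, -0.001, 0.238]
wrist_force: [0.3, 0.4, 0.3]
finger_gap: 60.0
clock 1.7333 pos [339.2 174.8 227.8] shift [ 111.9   12.8 -438.2] turn [-0.01  0.17  0.06] gap 60.0 F [0.3 0.4 0.3]
```

```bash
python3 -m jog '[10,0,-40,0,0,0, 20,0,-80,0,0,0, 30,0,-120,0,0,0, 40,0,-160,0,0,0, 50,0,-200,0,0,0, 60,0,-240,0,0,0, 70,0,-280,0,0,0, 80,0,-320,0,0,0, 90,3,-360,0,0,0, 100,6,-400,0,0,0]'; python3 -m jog '[6,3,-20,0,0,0, 12,7,-38,0,0,0, 12,7,-39,0,0,0,12,7,-39,0,0,0]'; python3 d.py 551.3 -224.6 215 0.235
python3 - <<'E'
from cell import manip
import cv2
for n in('scene','top'):
    p=manip.camera(n);cv2.imwrite(f'pics/{n}1.png',p['img'][:,:,::-1])
E
```

```text
clock: 2.57
eef_pos: [529.7, -191.3, 221.5]
eef_rot: [-1.571, -0.0, 0.235]
wrist_force: [0.9, 0.5, -0.1]
finger_gap: 59.9
clock: 2.9
eef_pos: [549.7, -224.6, 213.7]
eef_rot: [-1.57, 0.001, 0.234]
wrist_force: [0.1, -0.2, 0.2]
finger_gap: 60.2
clock 2.9 pos [ 549.7 -224.6  213.7] shift [ 1.6 -1.3 -0.3] turn [-0.05 -0.07 -0.05] gap 60.2 F [ 0.1 -0.2  0.2]
```

View pics/scene1.png

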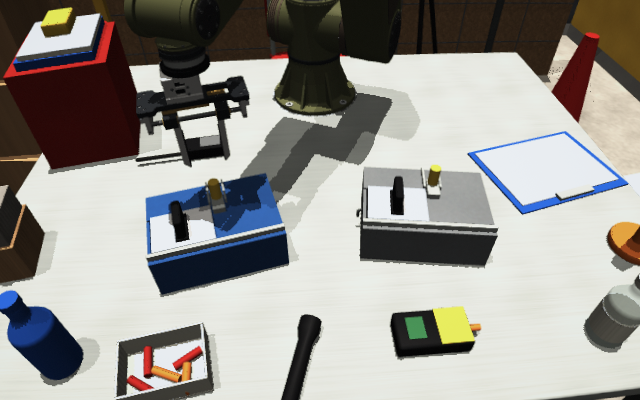

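The gripper is above the knob and the fingers straddle it, with tips near (186,162) and (225,155). I'll go down and grip.

```bash
python3 -c "
from h import *
print(proj('scene',[551,-225,192]))"
python3 -m jog '[1,16,0,0,0,0, 2,32,0,0,0,0, 2,48,0,0,0,0, 2,64,0,0,0,0, 2,80,0,0,0,0, 2,80,0,0,0,0]' ; python3 -m jog '[0,0,0,0,0,0,0,0,0,0,0,0,0,0,0,0,0,0,0,0,0,0,0,0,0,0,0,0,0,0,0,0,0,0,0,0,0,0,0,0,0,0,0,0,0,0,0,0]' 0 15
python3 - <<'E'
from cell import manip
import cv2
for n in('scene','top'):
    p=manip.camera(n);cv2.imwrite(f'pics/{n}2.png',p['img'][:,:,::-1])
E
```

```text
[[208.00825619 160.45748203]]
clock: 3.5
eef_pos: [550.6, -222.3, 132.2]
eef_rot: [-1.568, 0.003, 0.236]
wrist_force: [-0.5, -0.5, -0.4]
finger_gap: 59.8
clock: 4.17
eef_pos: [551.9, -223.7, 134.8]
eef_rot: [-1.571, -0.0, 0.235]
wrist_force: [-2.0, 1.5, 3.3]
finger_gap: 21.6
```

View pics/scene2.png

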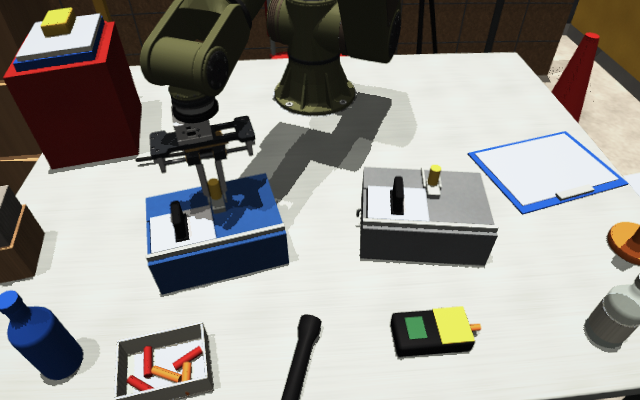

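The fingers hold the knob with a 21.6 mm gap. Now I'll draw the bar along tool -x.

```bash
python3 -m jog '[-6,0,0,0,0,0,-12,0,0,0,0,0,-18,0,0,0,0,0,-24,0,0,0,0,0,-29,0,0,0,0,0,-33,0,0,0,0,0,-36,0,0,0,0,0,-36,0,0,0,0,0,-36,0,0,0,0,0]'
python3 - <<'E'
from h import *
for n in('scene','top'):
    p=manip.camera(n);cv2.imwrite(f'pics/{n}3.png',p['img'][:,:,::-1])
    print(n,[(d['score'],d['xy']) for d in manip.tip_of('blue_knob',p)])
q=[588.6,-231.1,.235]
for x in(-35,-55,-65,-70,-75):print(x,proj('scene',b2w(q,[x,15,130])),proj('top',b2w(q,[x,15,130])))
s=manip.read_state();print(Ro.from_euler('z',-.235).apply(s['eef_pos']-np.array([588.6,-231.1,0])))
E
```

```text
clock: 5.02
eef_pos: [515.9, -232.5, 134.7]
eef_rot: [-1.571, 0.001, 0.234]
wrist_force: [-3.0, 2.3, 6.8]
finger_gap: 21.7
scene [(0.6, [210.5, 174.6])]
top []
-35 [[214.07625419 185.45502841]] [[432.18115221 206.16413449]]
-55 [[212.81179938 178.94156526]] [[434.65173536 216.54119913]]
-65 [[212.19623617 175.76436844]] [[435.88738385 221.74803432]]
-70 [[211.89250036 174.19512172]] [[436.50525288 224.35588347]]
-75 [[211.59141735 172.63857924]] [[437.12313456 226.96663111]]
[-70.88121749  15.6154972  134.70976973]
```

View pics/scene3.png

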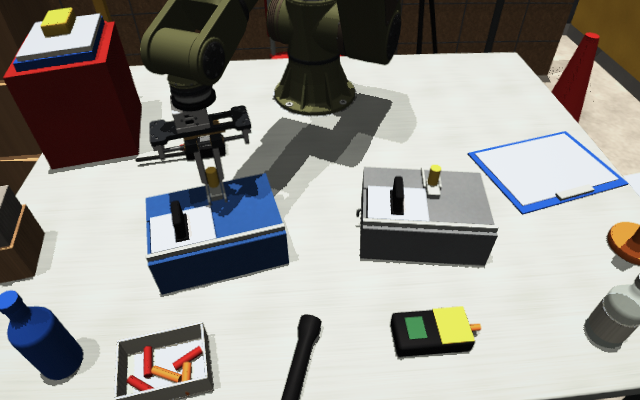

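The knob now projects at about x = -70 mm, so the bar is clear. I'll release it, rise and go to the handle.

```bash
python3 -m jog '[0,0,0,0,0,0,0,0,0,0,0,0,0,0,0,0,0,0,0,0,0,0,0,0,0,-15,0,0,0,0,0,-35,0,0,0,0,0,-55,0,0,0,0,0,-72,0,0,0,0,0,-72,0,0,0,0]' 60; python3 d.py 626.9 -283.6 200 .235
```

```text
clock: 5.97
eef_pos: [517.7, -232.7, 209.7]
eef_rot: [-1.574, -0.004, 0.235]
wrist_force: [0.2, -0.2, 0.8]
finger_gap: 59.6
clock 5.9667 pos [ 517.7 -232.7  209.7] shift [ 94.4  10.2 -74.9] turn [ 0.19 -0.01  0.2 ] gap 59.6 F [ 0.2 -0.2  0.8]
```

```bash
python3 -m jog '[20,0,-16,0,0,0,40,0,-32,0,0,0,60,0,-48,0,0,0,80,0,-64,0,0,0,94,5,-75,0,0,0,94,7,-75,0,0,0,94,7,-75,0,0,0]'; python3 - <<'E'
from h import *
for n in('scene','top'):
    p=manip.camera(n);cv2.imwrite(f'pics/{n}4.png',p['img'][:,:,::-1])
    for t in('blue_knob','blue_handle'):print(n,t,[(d['score'],d['xy']) for d in manip.tip_of(t,p)])
q=[588.6,-231.1,.235]
print(proj('scene',b2w(q,[25,-60,130])))
E
python3 d.py 626.9 -283.6 200 .235
```

```text
clock: 6.55
eef_pos: [625.3, -283.1, 196.7]
eef_rot: [-1.569, 0.003, 0.235]
wrist_force: [-0.1, 1.6, -0.2]
finger_gap: 60.0
scene blue_knob [(0.74, [211.5, 173.6])]
scene blue_handle [(0.97, [177.7, 215.7])]
top blue_knob [(0.6, [439.7, 226.5])]
top blue_handle [(0.62, [460.3, 165.0])]
[[176.92938709 215.1640844 ]]
clock 6.85 pos [ 625.4 -283.1  200.1] shift [ 1.3  0.1 -0.8] turn [ 0.03 -0.01  0.03] gap 60.0 F [1.9 0.6 0.1]
```

View pics/scene4.png

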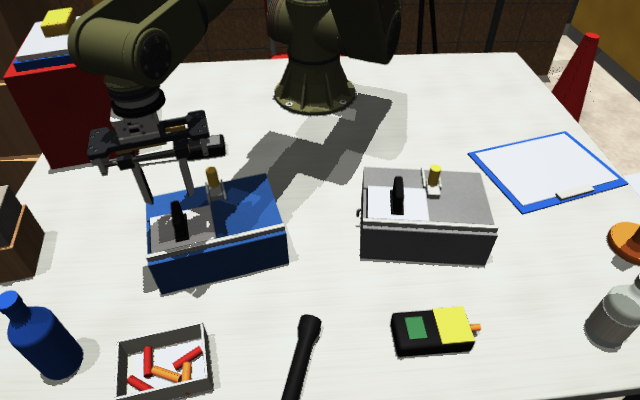

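The knob has stayed drawn at (211,174), and the handle is at (178,216) between the open fingers. I'll go down, grip and slide.

```bash
python3 -m jog '[1,16,0,0,0,0,1,32,0,0,0,0,1,48,0,0,0,0,1,60,0,0,0,0,1,66,0,0,0,0,1,66,0,0,0,0]'; python3 -m jog '[0,0,0,0,0,0,0,0,0,0,0,0,0,0,0,0,0,0,0,0,0,0,0,0,0,0,0,0,0,0,0,0,0,0,0,0,0,0,0,0,0,0,0,0,0,0,0,0]' 0 15;  python3 -m jog '[0,0,6,0,0,0,0,0,14,0,0,0,0,0,22,0,0,0,0,0,30,0,0,0,0,0,30,0,0,0]'; python3 d.py 602 -186.3 134 .235
```

```text
clock: 7.35
eef_pos: [626.2, -282.8, 132.3]
eef_rot: [-1.57, 0.001, 0.235]
wrist_force: [-0.5, 0.9, -0.7]
finger_gap: 59.9
clock: 8.02
eef_pos: [626.7, -282.8, 133.5]
eef_rot: [-1.57, 0.0, 0.235]
wrist_force: [-0.4, 2.1, 1.6]
finger_gap: 15.8
clock: 8.43
eef_pos: [619.2, -252.0, 133.6]
eef_rot: [-1.57, 0.001, 0.236]
wrist_force: [-2.7, 2.5, -0.1]
finger_gap: 15.8
clock 8.4333 pos [ 619.2 -252.   133.6] shift [-1.4 -0.4 67.9] turn [-0.05  0.06 -0.05] gap 15.8 F [-2.7  2.5 -0.1]
```

```bash
python3 -m jog '[0,0,9,0,0,0,0,0,18,0,0,0,0,0,27,0,0,0,0,0,36,0,0,0,0,0,45,0,0,0,0,0,54,0,0,0,0,0,61,0,0,0,0,0,66,0,0,0,0,0,68,0,0,0,0,0,68,0,0,0]'; python3 d.py 602 -186.3 134 .235
```

```text
clock: 9.27
eef_pos: [603.3, -186.4, 133.5]
eef_rot: [-1.57, 0.001, 0.235]
wrist_force: [-7.0, 1.1, 4.7]
finger_gap: 16.1
clock 9.2667 pos [ 603.3 -186.4  133.5] shift [-1.3 -0.5  0.4] turn [-0.06  0.03 -0.06] gap 16.1 F [-7.   1.1  4.7]
```

Release and rise, then check.

```bash
python3 -m jog '[0,0,0,0,0,0,0,0,0,0,0,0,0,0,0,0,0,0,0,0,0,0,0,0,0,-15,0,0,0,0,0,-35,0,0,0,0,0,-60,0,0,0,0,0,-90,0,0,0,0,0,-100,0,0,0,0,0,-100,0,0,0,0]' 60; python3 - <<'E'
from h import *
for n in('scene','top'):
    p=manip.camera(n);cv2.imwrite(f'pics/{n}5.png',p['img'][:,:,::-1])
    for t in('blue_knob','blue_handle','grey_knob'):print(n,t,[(d['score'],d['xy']) for d in manip.tip_of(t,p)])
q=[588.6,-231.1,.235]
for y in(24,32,40):print(y,proj('scene',b2w(q,[25,y,130])),proj('top',b2w(q,[25,y,130])))
s=manip.read_state();print(s['eef_pos'],s['wrist_force'])
E
```

```text
clock: 10.1
eef_pos: [604.7, -187.9, 236.2]
eef_rot: [-1.573, -0.004, 0.235]
wrist_force: [-1.3, -0.4, -0.2]
finger_gap: 59.8
scene blue_knob [(0.67, [210.2, 175.9])]
scene blue_handle [(0.76, [233.6, 202.5])]
scene grey_knob [(0.63, [435.7, 172.8])]
top blue_knob []
top blue_handle []
top grey_knob [(0.83, [198.9, 203.8])]
24 [[223.02582555 205.32387848]] [[420.18278343 176.31955586]]
32 [[227.33830646 204.40463106]] [[416.0896288  177.18380855]]
40 [[231.63671317 203.48860748]] [[411.99212696 178.04906791]]
[ 603.71626792 -187.60525115  232.47608442] [-0.25508899  0.22186051 -0.59612322]
```

View pics/scene5.png

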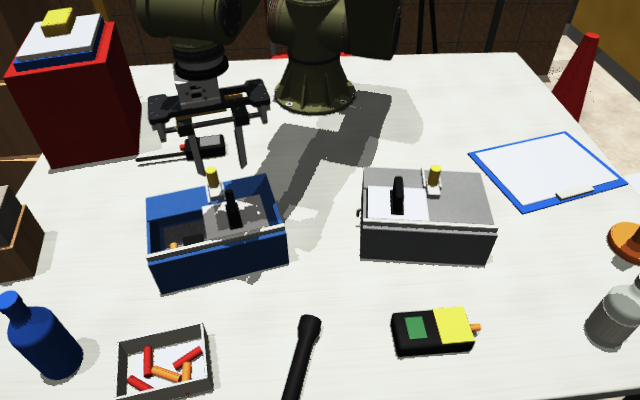

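The hatch is open, with the handle at (234,203), which matches y ≈ +40. The blue knob is still drawn at (210,176), the grey knob hasn't moved from (436,173), and the gripper is well clear.

```bash
python3 -c "
from cell import manip
print(manip.sign_off(), manip.read_state()['clock'])"
```

```text
the job is handed in; nothing more can be done
the job is handed in; nothing more can be done
```

The blue box's lock bar is drawn and its hatch is open, and I handed the job in at about 10.5 s on the robot clock. `sign_off` reports no verdict.

**What I did:** I gripped the yellow knob and drew it from about x = -35 to -70 mm in the box's frame while the hatch was shut. I then let go, gripped the black handle, slid the hatch about 98 mm, released it and rose clear.

**Last checks:**
- **Hatch:** the handle showed at about y = +40 mm, fully open. The arm's own position agreed.
- **Lock bar:** the knob was still at about x = -65 to -70 mm, past the -50 mm limit.
- **Grey box:** the arm never went near its knob at working height. Its detection moved 1.6 px in the scene view and about 4 px (roughly 8 mm) in the top view. I put that down to noise in the detector but did not check it further.
- **Robot:** wrist force was near zero, with the gripper about 70 mm above everything.

**Not confirmed:** the top camera's detector found neither the blue knob nor the handle at the end, because the arm blocked its view. Those two rest on the scene view and the arm's position.

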